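# Unlock the basket keeper of a wash-load carrier

### The job

Unlock the instrument basket on the wash-load carrier: with a fingertip on its rim, roll the knurled nut on the bridge two full turns counter-clockwise (seen from above), and only then push the keeper bar by its upright tab all the way along to its end stop, so that its tongue is clear of the basket. Leave the nut at two turns. Grip and lift nothing, and leave the loose things around where they are.

Things in the scene. Friction and masses are not known exactly. Their poses are not given: they have to be found in the camera images.
- carrier: Fixed aluminium plate, 205 by 360 by 12 mm (x = -110 to 95, y = -180 to 180), flat on the table, carrying bridge, nut, keeper bar and a steel instrument basket (x = 17 to 87, y = -130 to 90 mm, top 46 mm above the table). Origin at its underside. z up; x points from the keeper bar to the basket; y is the way the bar opens. Placed anywhere within some 15 cm, yawed up to 0.4 rad.
- nut_top (a point): Centre of the knurled nut's top face, 76 mm above the table, at (-50, 0) mm on the carrier; fixed. The nut is a dark steel disc 20 mm high, 64 mm across its 24 rim ridges, 60 mm between them. It turns on the spot. A pale line on it, 12 to 28 mm from the axis, points along the carrier's +x when tight and after each full turn. A 12 mm spindle stands 3.5 mm proud when tight, 3 mm more per turn.
- nut_mid (a point): Point on the nut's axis at half its height, 66 mm above the table; fixed. The nut sits on a 32 mm boss on a bridge 68 (x) by 46 (y) mm whose top is 50 mm above the table, so that the rim, 56 to 76 mm up, is free all round.
- lock_nut (a joint): Nut angle in rad, 0 = tight (always at the start), growing counter-clockwise seen from above; two full turns = 12.57, end of thread 22. Steady friction of about 0.05 N m; it stays where left. When tight, the spindle's foot is 4.5 mm deep in a hole of the keeper bar; it leaves it after 1.5 turns, and until then the bar is locked with 1.5 mm of play.
- keeper (a joint): Travel of the keeper bar along the carrier's +y in m: 0 = locked over the basket's edge, 0.060 = at its end stop. Slides against a friction of about 2 N and stays where it is left.
- tab_top (a point): Middle of the top edge of the keeper bar's push tab, 63 mm above the table, at first at (-50, -125) mm on the carrier; moves with the bar. The tab is a steel plate 40 mm wide (x), 6 mm thick (y), free from 24 mm above the table up. The bar and guides beneath it are 44 mm wide, at most 24 mm high. It is pushed on its -y face, towards the nut, and stops 30 mm short of the nut's rim.
- adapter: Loose brass nozzle, 22 mm across, 42 mm tall, standing on the carrier's plate near its +y end. Origin: centre of its underside.
- spare_ring: Loose plain dark steel ring, 56 mm across, 14 mm high, lying on the table beside the carrier's -y end. Not the nut to be turned. Origin: centre of its underside.
- bowl: Loose steel bowl, 104 mm across, 42 mm high, beyond the carrier's +y end. Origin: centre of its underside.
- bottle: Loose white bottle, 56 mm across, 150 mm tall, beyond the carrier's +y end. Origin: centre of its underside.
- jar: Loose small jar, 52 mm across, 60 mm tall, behind the basket. Origin: centre of its underside.
- brush: Loose cleaning brush, 180 mm long, lying behind the basket. Origin: middle of its underside.

How it is judged:
By the outcome, as a careful person would: the job done as asked, in the order asked, and still so for the second after the job is handed in, with the robot touching nothing.
It also fails if it takes over 72 s, if anything falls off the work surface, if the arm or the gripper's body presses on something with over 40 N, if the wrist force passes 120 N, or if a joint passes its speed limit or range.

### The arm

A 6-joint arm with a two-finger parallel gripper is mounted at the origin on the work surface. World frame = base frame: x ahead of the robot, y to its left, z up, the work surface at z = 0. Lengths are in m, angles in rad, forces in N, time in s.
With the tool pointing down it reaches from about 0.35 to 0.775 m from the base axis. Payload 7.3 kg.
Tool frame: the origin (TCP) lies between the finger pads; the fingertips stand 25 mm ahead of it and the grasp point (between the pads) lies 6 mm ahead of it; y points along the fingers, z is the direction in which the jaws open and shut, and the axes are right-handed (so a half turn about y gives the same grasp; the last joint's range is limited). The gripper opens to 92 mm and grips with 3 to 60 N. Pads are 19 mm wide; open, the fingers measure 130 mm over their backs; the gripper's body (75 mm by 190 mm) begins 47 mm behind the grasp point.
Start: joints at [-0.146, 0.342, 1.524, -0, 1.275, -0.146], TCP at [0.525, 0, 0.252] pointing down, gripper open.
Joint ranges: [-2.53, 2.53], [-0.77, 2.02], [0.04, 2.7], [-1, 4.14], [0.28, 2.66], [-3.11, 3.11]. Speed limits (rad/s): [2.57, 2.57, 3.14, 3.14, 3.14, 3.14].

### API

Orientations are given as [roll, pitch, yaw] about the fixed x, y, z axes, in that order (R = Rz(yaw) Ry(pitch) Rx(roll)).
In Python, from cell import sensors, read_camera, hand_in gives the robot as it stands. The module is installed in compiled form; this text tells all that it offers.
- The arm moves only by the tool send_rows, never from a script. Its argument "motion" is a list that holds one entry, the list of rows, each a list of 4 numbers: the shift along the tool's x, y, z in m, then the turn about the tool's y in degrees. In form: [[[tx, ty, tz, twist], ...]]. A call has 1 to 8 rows; each row is the pose to reach, as a shift and turn from the pose measured when the call began, along the tool's axes at that moment; what a row does not reach only later rows make up. A row lasts 1/10 s, in which the tool goes at most 50 mm and 8.59 degrees, less where a joint would pass 70% of its speed; a pose out of reach is approached as far as the arm can. A call with a gripper value outside its range is refused whole. "gripper" is the opening, from 0 (shut) to 1 (fully open), set as the call begins (left out, the last holds). The fingers move at their own pace and stop on an object; "grip_force" is the grip in N (left out, the last holds). Time passes only in rows, so rows that repeat a pose let the fingers close. It gives the time, the measured TCP pose, the force and the opening at its end, in the units of the state.
- sensors.observe(): the state, without advancing time (a new reading comes with each control period).
- read_camera(name): name is "scene" or "side" or "wrist"; returns a dict with "frame" (400x640x3 uint8, red, green, blue), "fx", "fy", "cx", "cy" (pixels), "extrinsics" (4x4, takes a point from world to camera coordinates). Camera axes: x right, y up, looking along -z (the intrinsics and any distortion apply to the point x, -y, -z); pixel columns grow to the right and rows downward; lengths in m; the calibration is good to about 2 mm. The wrist camera is an equidistant fisheye: a pixel r from the principal point sees the ray r / f radians off the axis. A picture is of the moment at which its call begins. There is no depth.
- hand_in(): hands the job in, once; it reports no verdict.
The state is a dict: "time": time; "qpos": joint angles; "qvel": joint speeds; "joint_efforts": joint torques, N m; "tool_pos": TCP position; "tool_rot": TCP orientation; "contact_force": force on the tool from outside, world axes, zero at the start; "torque": the same for the moment, N m; "opening": finger opening in m.
Only numpy, scipy, OpenCV 4.12 (cv2) and the standard library are available. Lean on these libraries where they do the work, as an engineer would, in place of code of your own. Each camera call takes 0.05 s, during which the arm holds its last target.

## Working session

There is one attempt and no reset: what is moved stays moved. The work goes in short steps, Python scripts to look and compute and a tool call to move; the robot and the scene stay as the last step left them, time stands still between calls to the robot, and variables do not carry over. Pictures are saved under pics/ and viewed, and the job is handed in when it is done.

Besides the shell and the picture viewer there is one more tool, called after ">>>" by a JSON object that holds its "method" and its "body", one argument or row to a line. send_rows: Moves the arm, as the interface text tells. Its arguments: {"type":"object","properties":{"motion":{"type":"array"},"gripper":{"type":"number"},"grip_force":{"type":"number"}},"required":["motion"]}

```bash
mkdir -p pics; python3 - <<'E'
from cell import sensors, read_camera
import cv2, numpy as np
s=sensors.observe()
for k in s: print(k, np.round(s[k],3))
for n in ("scene","side","wrist"):
    c=read_camera(n); cv2.imwrite(f"pics/{n}0.png",c["frame"][:,:,::-1])
    print(n,c["fx"],c["fy"],c["cx"],c["cy"],np.round(c["extrinsics"],3).tolist(),[k for k in c])
E
```

```text
time 0.0
qpos [-0.146  0.343  1.525  0.     1.275 -0.146]
qvel [ 0.001  0.002 -0.    -0.001  0.002 -0.003]
joint_efforts [ 1.0000e-03 -4.3125e+01 -2.4422e+01  7.2000e-02  5.6000e-02 -0.0000e+00]
tool_pos [0.525 0.    0.251]
tool_rot [-1.572  0.    -1.571]
contact_force [ 0.218 -0.231 -0.555]
torque [-0.034 -0.008  0.008]
opening 0.092
scene 429.56298508316485 429.56298508316485 317.20708158626695 195.35212025581302 [[0.457, 0.889, 0.013, -0.317], [-0.689, 0.345, 0.638, 0.365], [0.563, -0.301, 0.77, -1.391], [0.0, 0.0, 0.0, 1.0]] ['frame', 'fx', 'fy', 'cx', 'cy', 'extrinsics']
side 399.49285913098555 399.49285913098555 326.72365371774475 196.2938654961924 [[-0.751, -0.66, 0.0, 0.494], [0.469, -0.534, 0.703, -0.338], [-0.465, 0.528, 0.711, -0.581], [0.0, 0.0, 0.0, 1.0]] ['frame', 'fx', 'fy', 'cx', 'cy', 'extrinsics']
wrist 309.70691628693146 309.70691628693146 324.66862012962457 200.5348997983442 [[1.0, 0.001, -0.001, -0.525], [-0.001, 0.966, -0.259, 0.034], [0.001, 0.259, 0.966, -0.389], [0.0, 0.0, 0.0, 1.0]] ['frame', 'fx', 'fy', 'cx', 'cy', 'extrinsics']
```

View pics/scene0.png

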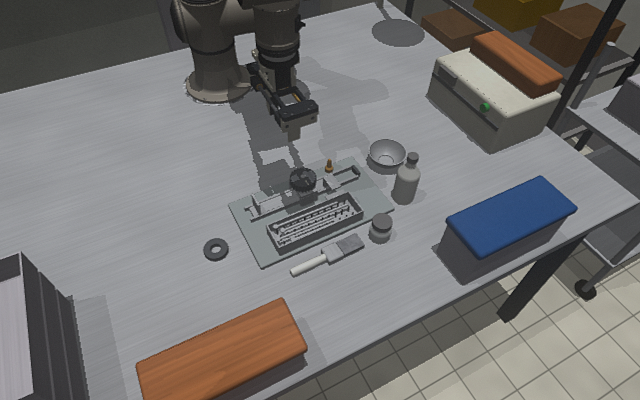

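View pics/side0.png

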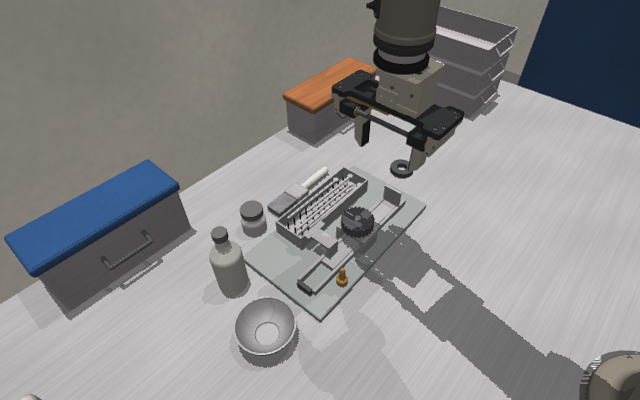

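View pics/wrist0.png

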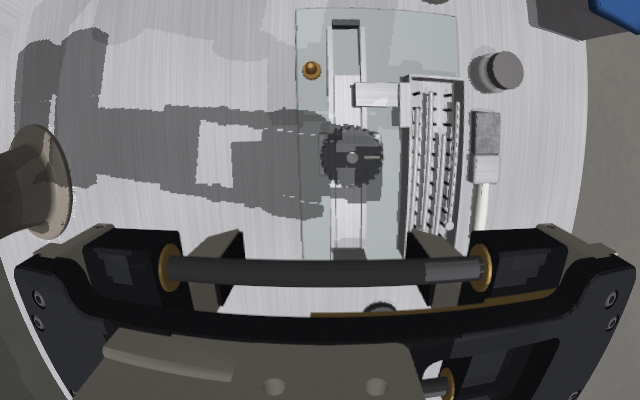

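The scene view shows the nut at about (303,178) on the carrier, with the spare ring at (215,249), adapter at (329,166), and bowl and bottle at the far +y end. In the side view the nut is near (357,221). In the wrist view the spindle is at (352,157) and its line points right, so the carrier lies nearly square to the world axes. Next I'll crop in and measure.

```bash
cat > h.py <<'E'
from cell import sensors, read_camera
import cv2, numpy as np
def ray(c,u,v,name):
    E=np.array(c["extrinsics"]); R=E[:3,:3]; o=-R.T@E[:3,3]
    a=(u-c["cx"])/c["fx"]; b=(v-c["cy"])/c["fy"]
    if name=="wrist":
        r=np.hypot(a,b); s=np.sin(r)/r if r>1e-9 else 1
        d=np.array([a*s,-b*s,-np.cos(r)])
    else: d=np.array([a,-b,-1.])
    return o,R.T@d
def cast(c,u,v,name,z):
    o,d=ray(c,u,v,name); return o+d*(z-o[2])/d[2]
def proj(c,p,name):
    E=np.array(c["extrinsics"]); q=E[:3,:3]@np.array(p)+E[:3,3]; x,y,z=q[0],-q[1],-q[2]
    if name=="wrist":
        r=np.hypot(x,y); t=np.arctan2(r,z); k=t/r if r>1e-9 else 1/z
        return c["cx"]+c["fx"]*x*k, c["cy"]+c["fy"]*y*k
    return c["cx"]+c["fx"]*x/z, c["cy"]+c["fy"]*y/z
def crop(c,x0,y0,x1,y1,s,fn):
    im=c["frame"][y0:y1,x0:x1,::-1]; cv2.imwrite(fn,cv2.resize(im,None,fx=s,fy=s,interpolation=cv2.INTER_CUBIC))
E
python3 - <<'E'
from h import *
c=read_camera("wrist"); crop(c,280,0,480,150,4,"pics/w1.png") ; crop(c,290,110,480,260,4,"pics/w2.png")
c=read_camera("scene"); crop(c,220,140,400,275,4,"pics/s1.png")
c=read_camera("side"); crop(c,235,160,435,310,4,"pics/d1.png")
E
```

```text
(no output)
```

View pics/w1.png

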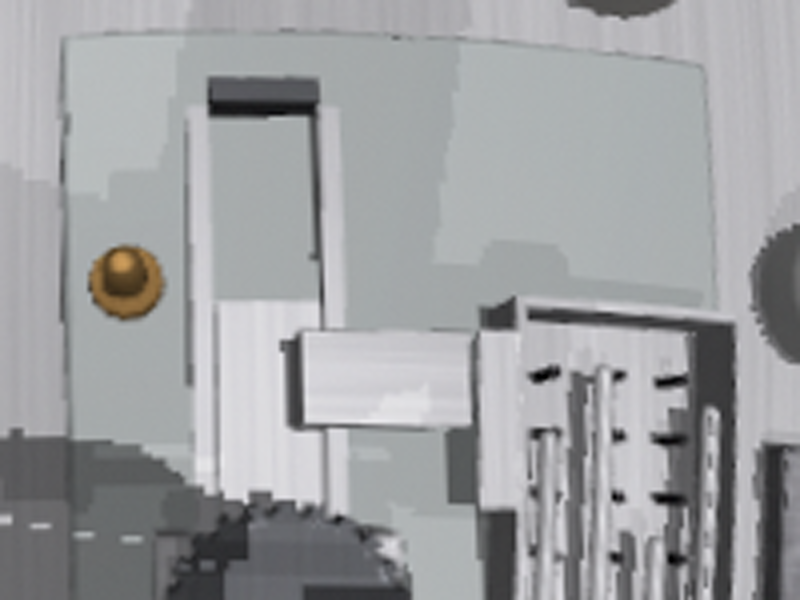

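View pics/w2.png

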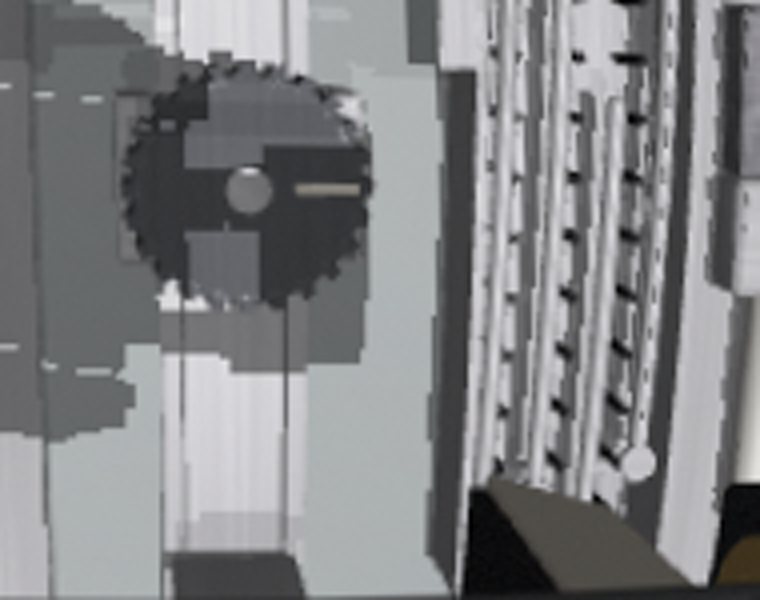

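View pics/s1.png

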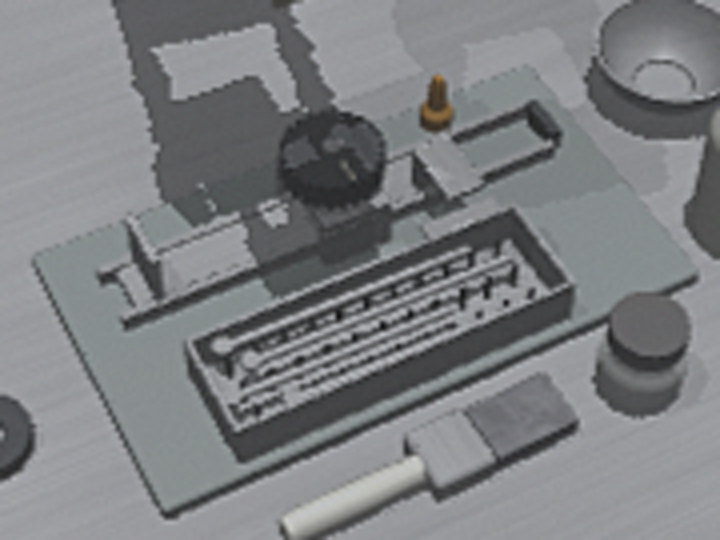

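View pics/d1.png

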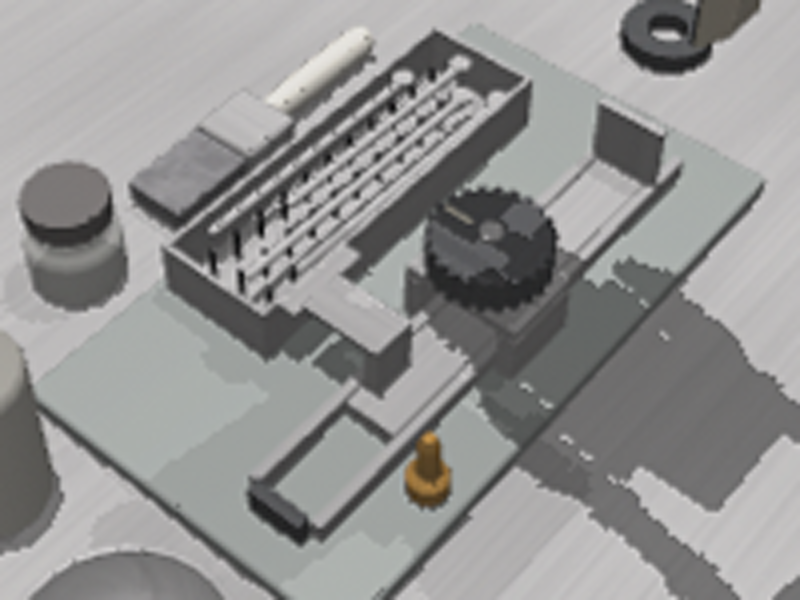

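```bash
python3 - <<'E'
from h import *
C={n:read_camera(n) for n in("wrist","scene","side")}
pts={"wrist":[(296,9.3),(456,16.5),(301.7,257.5)],"scene":[(228.7,204.5),(262.5,268.5),(394.3,209),(352.5,157)],"side":[(426,205.5),(244,257),(353.7,166)]}
for n in pts:
  for p in pts[n]: print(n,p,np.round(cast(C[n],*p,n,.012)*1000,1))
print("spindle wrist",cast(C["wrist"],352.2,157.5,"wrist",.0795)*1000)
print("line",cast(C["wrist"],363.75,157,"wrist",.076)*1000,cast(C["wrist"],380,157,"wrist",.076)*1000)
print("spindle scene",cast(C["scene"],220+333/4,140+153/4,"scene",.0795)*1000)
print("spindle side",cast(C["side"],235+492/4,160+231/4,"side",.0795)*1000)
E
```

```text
wrist (296, 9.3) [490.5 207.4  12. ]
wrist (456, 16.5) [692.5 211.9  12. ]
wrist (301.7, 257.5) [ 494.8 -109.6   12. ]
scene (228.7, 204.5) [ 501.3 -146.4   12. ]
scene (262.5, 268.5) [ 704.4 -141.3   12. ]
scene (394.3, 209) [695.9 210.5  12. ]
scene (352.5, 157) [495.3 208.8  12. ]
side (426, 205.5) [ 494.4 -145.    12. ]
side (244, 257) [688.3 210.   12. ]
side (353.7, 166) [ 696.4 -143.4   12. ]
spindle wrist [552.46379533  31.03817449  79.5       ]
line [564.44085434  31.23812924  76.        ] [581.05352987  31.48863603  76.        ]
spindle scene [560.11499488  29.45682329  79.5       ]
spindle side [550.12452983  31.80430644  79.5       ]
```

Measurements from the three cameras:

| Item | Value |
|---|---|
| Nut | about (0.553, 0.031) |
| Carrier yaw | about 0.02 |
| Tool x | = -world y |
| Tool y | = -world z |
| Tool z | = +world x |

Now I'll close the gripper while moving to the -x side of the nut, staying high.

>>> {"method": "send_rows", "body": {
  "motion": [
    [[-0.015, 0.03, -0.018, 0], [-0.031, 0.06, -0.037, 0], [-0.031, 0.09, -0.037, 0], [-0.031, 0.1, -0.037, 0], [-0.031, 0.1, -0.037, 0], [-0.031, 0.1, -0.037, 0]]
  ],
  "gripper": 0,
  "grip_force": 20
}}

```text
time: 1.05
tool_pos: [0.4891, 0.0307, 0.1527]
tool_rot: [-1.569, -0.0, -1.571]
contact_force: [-0.5, 0.1, 0.8]
opening: 0.0484
```

>>> {"method": "send_rows", "body": {
  "motion": [
    [[0, 0, 0, 0], [0, 0, 0, 0], [0, 0, 0, 0], [0, 0, 0, 0], [0, 0.02, 0, 0], [0, 0.045, 0, 0], [0, 0.067, 0, 0], [0, 0.067, 0, 0]]
  ]
}}

```text
time: 1.85
tool_pos: [0.4874, 0.0308, 0.0835]
tool_rot: [-1.574, 0.0, -1.571]
contact_force: [-0.9, 0.7, 0.7]
opening: -0.0
```

```bash
python3 - <<'E'
from h import *
s=sensors.observe(); print(s["tool_pos"],s["opening"],s["contact_force"])
c=read_camera("side"); crop(c,235,110,435,260,4,"pics/d2.png")
c=read_camera("wrist"); cv2.imwrite("pics/w3.png",c["frame"][:,:,::-1])
E
```

```text
[0.48744767 0.03078325 0.08353012] -3.61093778809482e-05 [-0.93641283  0.67067066  0.69650178]
```

View pics/d2.png

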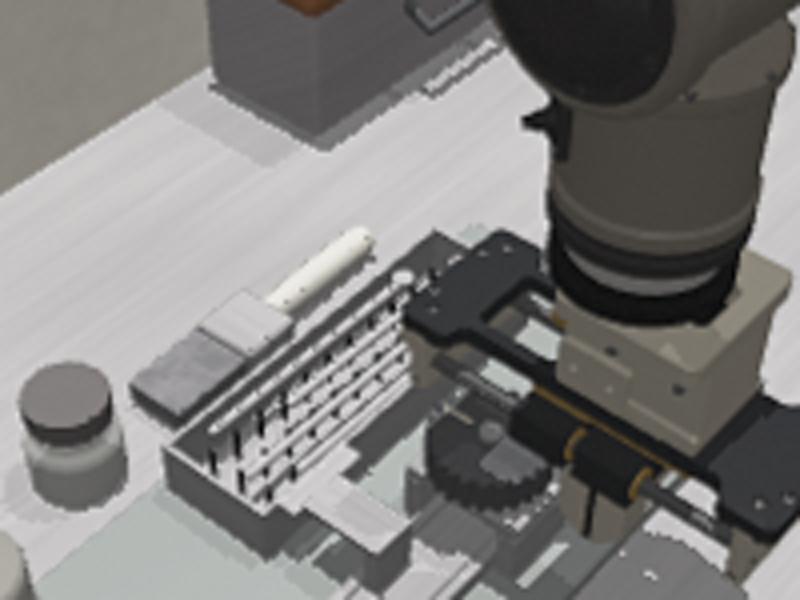

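View pics/w3.png

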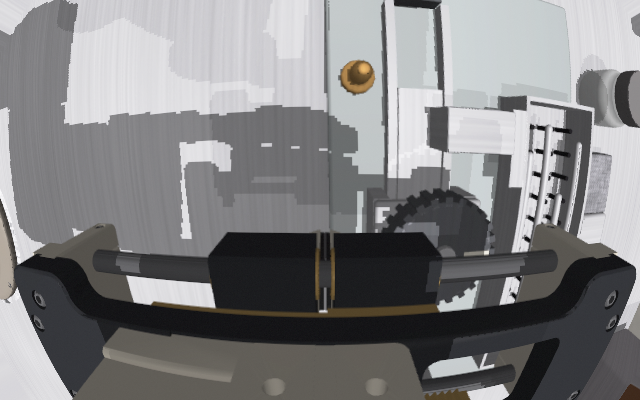

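>>> {"method": "send_rows", "body": {
  "motion": [
    [[0, -0.001, 0.004, 0], [0, -0.001, 0.008, 0], [0, -0.001, 0.012, 0], [0, -0.001, 0.012, 0]]
  ]
}}

```text
time: 2.35
tool_pos: [0.5023, 0.0306, 0.0876]
tool_rot: [-1.568, -0.0, -1.571]
contact_force: [-0.6, 0.1, -0.6]
opening: 0.0008
```

>>> {"method": "send_rows", "body": {
  "motion": [
    [[0, 0, 0.001, 0], [0, 0, 0.002, 0], [0, 0, 0.003, 0]]
  ]
}}

```text
time: 2.65
tool_pos: [0.5037, 0.0307, 0.0872]
tool_rot: [-1.572, -0.0, -1.571]
contact_force: [-8.2, -0.5, 3.7]
opening: 0.0007
```

>>> {"method": "send_rows", "body": {
  "motion": [
    [[0, 0, 0.001, 0], [0, 0, 0.002, 0], [0, 0, 0.002, 0]]
  ]
}}

```text
time: 2.95
tool_pos: [0.5037, 0.0308, 0.0869]
tool_rot: [-1.576, -0.0, -1.571]
contact_force: [-8.1, -0.7, 4.8]
opening: 0.0002
```

```bash
cat >> h.py <<'E'
N=np.array([0.554,0.031]); A,B=19.,9.5
def path(s,p,N=N,r=32.):
    """s mm along CCW rounded-rectangle from left-middle"""
    q=r-p; segs=[("l",(-A-q,0),(-A-q,-B)),("a",(-A,-B),180),("l",(-A,-B-q),(A,-B-q)),("a",(A,-B),270),("l",(A+q,-B),(A+q,B)),("a",(A,B),0),("l",(A,B+q),(-A,B+q)),("a",(-A,B),90),("l",(-A-q,B),(-A-q,0))]
    lens=[np.hypot(*(np.subtract(g[2],g[1]))) if g[0]=="l" else q*np.pi/2 for g in segs]
    s=s%sum(lens)
    for g,L in zip(segs,lens):
        if s<=L:
            if g[0]=="l": w=np.array(g[1])+(np.array(g[2])-g[1])*s/L
            else:
                t=np.radians(g[2])+s/q; w=np.array(g[1])+q*np.array([np.cos(t),np.sin(t)])
            return N+w/1000
        s-=L
def rows(s0,ds,n,p,z=0.087,pos=None):
    if pos is None: pos=sensors.observe()["tool_pos"]
    out=[]
    for i in range(1,n+1):
        x,y=path(s0+ds*i,p)
        out.append([round(-(y-pos[1]),4),round(-(z-pos[2]),4),round(x-pos[0],4),0])
    return out
E
python3 - <<'E'
from h import *
for i in range(5):
    s=sensors.observe(); print(s["time"],np.round(s["tool_pos"],4),np.round(s["contact_force"],1),np.round(s["qvel"],3)); c=read_camera("side")
crop(c,235,110,435,260,4,"pics/d3.png")
print(np.round(path(0,3),4)); print(rows(0,6,8,3))
E
```

```text
2.95 [0.5037 0.0308 0.0869] [-8.1 -0.7  4.8] [ 0.001 -0.005  0.003  0.001 -0.004  0.   ]
3.0 [0.5037 0.0308 0.0869] [-7.9 -1.5  4.5] [-0.001  0.     0.001  0.    -0.001 -0.   ]
3.05 [0.5037 0.0308 0.0869] [-7.5 -0.8  4.9] [ 0.002 -0.001  0.001  0.002 -0.    -0.   ]
3.1 [0.5037 0.0308 0.0869] [-9.  -1.   4.9] [-0.001 -0.001  0.002  0.001 -0.001 -0.   ]
3.15 [0.5037 0.0308 0.0869] [-8.9 -0.2  5. ] [-0.001  0.001  0.    -0.002  0.002 -0.   ]
[0.506 0.031]
[[np.float64(0.0058), np.float64(-0.0001), np.float64(0.0023), 0], [np.float64(0.0118), np.float64(-0.0001), np.float64(0.0024), 0], [np.float64(0.0176), np.float64(-0.0001), np.float64(0.0035), 0], [np.float64(0.0232), np.float64(-0.0001), np.float64(0.0058), 0], [np.float64(0.0281), np.float64(-0.0001), np.float64(0.0092), 0], [np.float64(0.0322), np.float64(-0.0001), np.float64(0.0136), 0], [np.float64(0.0354), np.float64(-0.0001), np.float64(0.0187), 0], [np.float64(0.0374), np.float64(-0.0001), np.float64(0.0243), 0]]
```

>>> {"method": "send_rows", "body": {
  "motion": [
    [[0.006, 0, 0.0023, 0], [0.012, 0, 0.0025, 0], [0.0175, 0, 0.0035, 0], [0.023, 0, 0.006, 0], [0.028, 0, 0.009, 0], [0.032, 0, 0.0135, 0], [0.0355, 0, 0.0185, 0], [0.0375, 0, 0.0243, 0]]
  ]
}}

```text
time: 4.0
tool_pos: [0.5268, -0.0081, 0.0865]
tool_rot: [-1.579, -0.002, -1.571]
contact_force: [-4.3, -5.9, 0.9]
opening: 0.0003
```

```bash
python3 - <<'E'
from h import *
s=sensors.observe(); print(s["time"],np.round(s["tool_pos"],4),np.round(s["contact_force"],1),s["torque"])
print(path(48,3),path(48,0))
c=read_camera("side"); crop(c,310,170,410,245,6,"pics/d4.png"); 
c=read_camera("scene"); crop(c,260,150,340,210,6,"pics/s4.png"); 
c=read_camera("wrist"); crop(c,300,100,500,250,3,"pics/w4.png")
ims=[cv2.resize(cv2.imread(f"pics/{k}4.png"),(400,300)) for k in "dsw"]+[np.zeros((300,400,3),np.uint8)]
cv2.imwrite("pics/m4.png",np.vstack([np.hstack(ims[:2]),np.hstack(ims[2:])]))
E
```

```text
4.0 [ 0.5268 -0.0081  0.0865] [-4.3 -5.9  0.9] [-1.06829054  0.75284554 -0.08366821]
[ 0.52801623 -0.00664653] [ 0.52349781 -0.00836134]
```

View pics/m4.png

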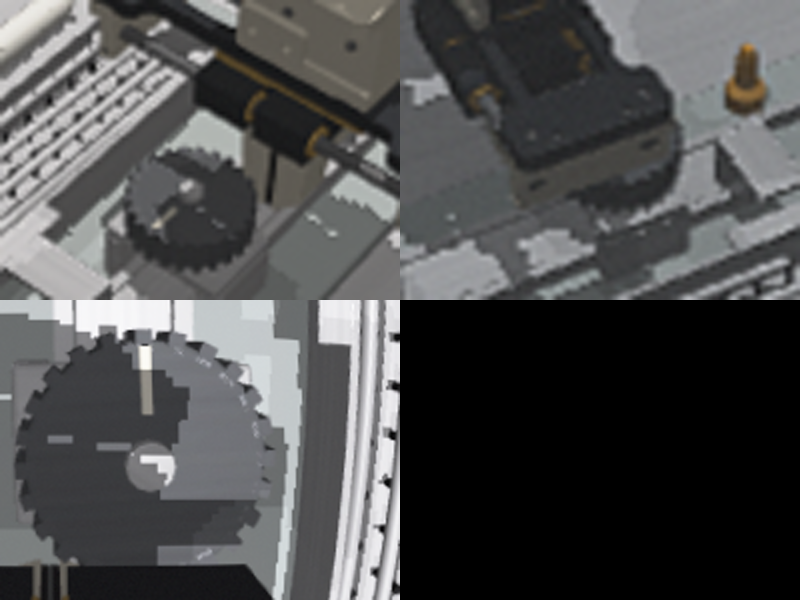

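The first pass worked. In the wrist view the pale line is now at about (146,380) and points up, so the nut has turned about 90° without slipping. Continuing the orbit.

```bash
python3 - <<'E'
from h import *
for r in rows(48,9,8,3): print([float(v) for v in r])
E
```

```text
[-0.0006, -0.0004, 0.009, 0.0]
[-0.0006, -0.0004, 0.018, 0.0]
[-0.0006, -0.0004, 0.027, 0.0]
[-0.0006, -0.0004, 0.036, 0.0]
[-0.0006, -0.0004, 0.045, 0.0]
[-0.002, -0.0004, 0.0538, 0.0]
[-0.006, -0.0004, 0.0618, 0.0]
[-0.0123, -0.0004, 0.0682, 0.0]
```

>>> {"method": "send_rows", "body": {
  "motion": [
    [[-0.002, 0, 0.009, 0], [-0.002, 0, 0.018, 0], [-0.002, 0, 0.027, 0], [-0.002, 0, 0.036, 0], [-0.002, 0, 0.045, 0], [-0.0035, 0, 0.0538, 0], [-0.0075, 0, 0.0618, 0], [-0.0138, 0, 0.0682, 0]]
  ]
}}

```text
time: 4.95
tool_pos: [0.5969, 0.0059, 0.0862]
tool_rot: [-1.576, -0.001, -1.572]
contact_force: [-0.2, 0.5, -0.0]
opening: 0.0005
```

```bash
sed -i 's/0.554,0.031/0.554,0.0325/' h.py; cat >> h.py <<'E'
def look(k):
    s=sensors.observe(); print(s["time"],np.round(s["tool_pos"],4),np.round(s["contact_force"],1))
    D=read_camera("side"); crop(D,310,170,410,245,6,f"pics/d{k}.png")
    W=read_camera("wrist"); u,v=proj(W,[N[0],N[1],.0795],"wrist"); x0=int(min(max(u-70,0),500)); y0=int(min(max(v-52,0),295)); crop(W,x0,y0,x0+140,y0+105,4,f"pics/w{k}.png")
    ims=[cv2.resize(cv2.imread(f"pics/{a}{k}.png"),(400,300)) for a in "dw"]
    cv2.imwrite(f"pics/m{k}.png",np.hstack(ims)); print("crop origin",x0,y0,"scale",400/140)
E
python3 - <<'E'
from h import *
look(5)
for r in rows(120,9,8,3): print([float(v) for v in r])
E
```

```text
4.95 [0.5969 0.0059 0.0862] [-0.2  0.5 -0. ]
crop origin 164 160 scale 2.857142857142857
[-0.0067, -0.0009, 0.0035, 0.0]
[-0.0155, -0.0009, 0.0051, 0.0]
[-0.0245, -0.0009, 0.0051, 0.0]
[-0.0335, -0.0009, 0.0051, 0.0]
[-0.0424, -0.0009, 0.0041, 0.0]
[-0.0506, -0.0009, 0.0006, 0.0]
[-0.0574, -0.0009, -0.0053, 0.0]
[-0.062, -0.0009, -0.013, 0.0]
```

View pics/m5.png

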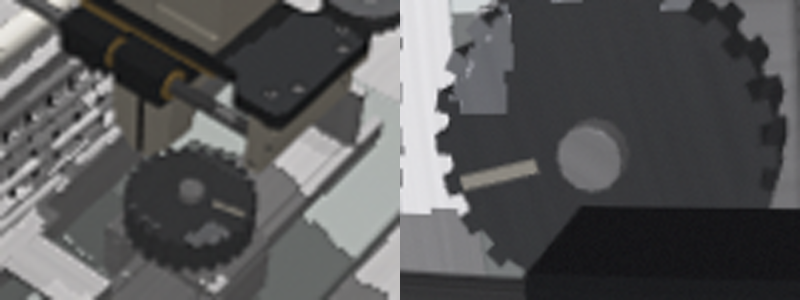

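```bash
sed -i 's/0.554,0.0325/0.553,0.0325/' h.py; cat >> h.py <<'E'
def ang(W,x0,y0,tail,tip,name="wrist",off=400,sc=400/140):
    P=[cast(W,x0+(u-off)/sc,y0+v/sc,name,.076) for u,v in (tail,tip)]
    d=P[1]-P[0]; print("line pts",np.round(P[0]*1000,1),np.round(P[1]*1000,1),"angle",np.degrees(np.arctan2(d[1],d[0]))%360-1.2)
E
python3 - <<'E'
from h import *
W=read_camera("wrist"); ang(W,164,160,(537,166),(462,182))
print(cast(W,164+(590-400)/2.857,160+158/2.857,"wrist",.081))
for r in rows(120,9,8,4): print([float(v) for v in r])
E
```

```text
line pts [539.8  27.8  76. ] [524.1  24.4  76. ] angle 191.03671294881786
[0.55175707 0.03108581 0.081     ]
[-0.0099, -0.001, 0.0029, 0.0]
[-0.0189, -0.001, 0.0037, 0.0]
[-0.0279, -0.001, 0.0037, 0.0]
[-0.0369, -0.001, 0.0036, 0.0]
[-0.0456, -0.001, 0.0017, 0.0]
[-0.0533, -0.001, -0.0029, 0.0]
[-0.0592, -0.001, -0.0097, 0.0]
[-0.0626, -0.001, -0.018, 0.0]
```

>>> {"method": "send_rows", "body": {
  "motion": [
    [[-0.007, 0, 0.002, 0], [-0.016, 0, 0.003, 0], [-0.025, 0, 0.003, 0], [-0.034, 0, 0.003, 0], [-0.0425, 0, 0.0018, 0], [-0.0505, 0, -0.0012, 0], [-0.057, 0, -0.007, 0], [-0.061, 0, -0.015, 0]]
  ]
}}

```text
time: 5.9
tool_pos: [0.5815, 0.0691, 0.0862]
tool_rot: [-1.575, 0.0, -1.57]
contact_force: [6.9, 5.0, 0.5]
opening: 0.0007
```

```bash
python3 - <<'E'
from h import *
look(6)
print(path(184,4), path(184,0),path(192,4))
for r in rows(188,9,8,4): print([float(v) for v in r])
E
```

```text
5.9 [0.5815 0.0691 0.0862] [6.9 5.  0.5]
crop origin 205 267 scale 2.857142857142857
[0.58581437 0.06635494] [0.59960526 0.05818486] [0.57839008 0.06926109]
[-0.0001, -0.0009, -0.0067, 0.0]
[-0.0001, -0.0009, -0.0157, 0.0]
[-0.0001, -0.0009, -0.0247, 0.0]
[-0.0001, -0.0009, -0.0337, 0.0]
[-0.0001, -0.0009, -0.0427, 0.0]
[0.0005, -0.0009, -0.0516, 0.0]
[0.0036, -0.0009, -0.06, 0.0]
[0.0092, -0.0009, -0.067, 0.0]
```

View pics/m6.png

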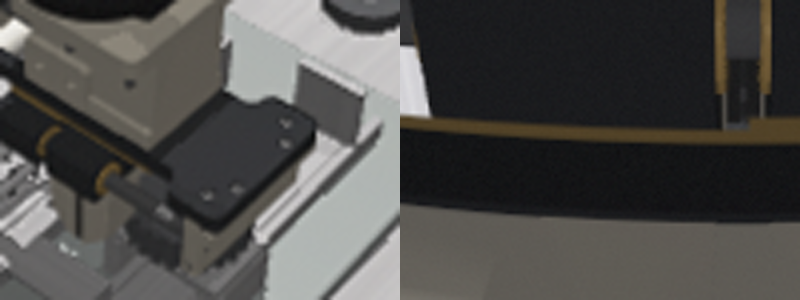

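```bash
sed -i 's/0.553,0.0325/0.5527,0.0314/; s/A,B=19.,9.5/A,B=17.5,8./; s/r=32\./r=31.7/' h.py; python3 - <<'E'
from h import *
P=sensors.observe()["tool_pos"]; L=[np.linalg.norm(path(s,0)-P[:2]) for s in range(0,301)]; s0=int(np.argmin(L)); print(s0,min(L))
for r in rows(s0,9,8,2.3): print([float(v) for v in r])
E
```

```text
198 0.0005656261300627933
[0.0011, -0.0009, -0.0194, 0.0]
[0.0011, -0.0009, -0.0284, 0.0]
[0.0011, -0.0009, -0.0374, 0.0]
[0.0011, -0.0009, -0.0464, 0.0]
[0.0029, -0.0009, -0.0552, 0.0]
[0.0073, -0.0009, -0.063, 0.0]
[0.0138, -0.0009, -0.0691, 0.0]
[0.0219, -0.0009, -0.073, 0.0]
```

>>> {"method": "send_rows", "body": {
  "motion": [
    [[0.0005, -0.001, -0.009, 0], [0.0011, -0.001, -0.0185, 0], [0.0011, -0.001, -0.028, 0], [0.0011, -0.001, -0.0374, 0], [0.0011, -0.001, -0.0464, 0], [0.0029, -0.001, -0.0552, 0], [0.0073, -0.001, -0.063, 0], [0.0138, -0.001, -0.0691, 0]]
  ]
}}

```text
time: 6.8
tool_pos: [0.5081, 0.0576, 0.0869]
tool_rot: [-1.582, 0.003, -1.569]
contact_force: [0.3, 3.1, -1.4]
opening: 0.0007
```

```bash
cat >> h.py <<'E'
def nxt(ds,n,p):
    P=sensors.observe()["tool_pos"]; S=np.arange(0,300,.5); L=[np.linalg.norm(path(s,p)-P[:2]) for s in S]; s0=S[int(np.argmin(L))]; print(s0,min(L))
    for r in rows(s0,ds,n,p): print([float(v) for v in r])
E
python3 - <<'E'
from h import *
look(7)
nxt(9,8,2.3)
E
```

```text
6.8 [0.5081 0.0576 0.0869] [ 0.3  3.1 -1.4]
crop origin 336 248 scale 2.857142857142857
262.0 0.002159172564129399
[0.0093, 0.0001, -0.0017, 0.0]
[0.0182, 0.0001, -0.0028, 0.0]
[0.0272, 0.0001, -0.0028, 0.0]
[0.0362, 0.0001, -0.0026, 0.0]
[0.0448, 0.0001, -0.0002, 0.0]
[0.0524, 0.0001, 0.0046, 0.0]
[0.0581, 0.0001, 0.0115, 0.0]
[0.0615, 0.0001, 0.0198, 0.0]
```

View pics/m7.png

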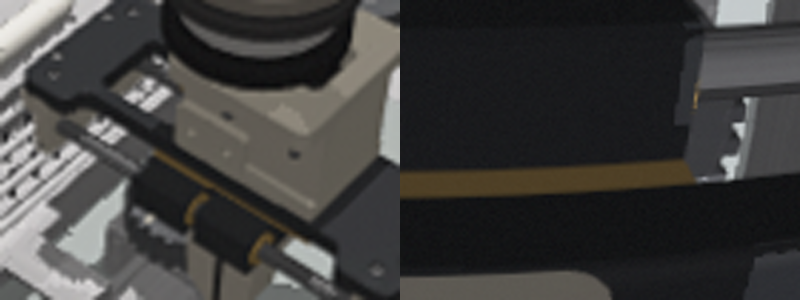

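>>> {"method": "send_rows", "body": {
  "motion": [
    [[0.0093, 0, -0.001, 0], [0.0182, 0, -0.002, 0], [0.0272, 0, -0.002, 0], [0.0355, 0, -0.0015, 0], [0.0438, 0, 0.0008, 0], [0.051, 0, 0.0055, 0], [0.0567, 0, 0.0122, 0], [0.06, 0, 0.0202, 0]]
  ]
}}

```text
time: 7.7
tool_pos: [0.525, -0.0061, 0.0859]
tool_rot: [-1.591, -0.002, -1.569]
contact_force: [-11.8, -16.3, 4.4]
opening: 0.0005
```

```bash
python3 - <<'E'
from h import *
look(8)
nxt(9,8,2.5)
E
```

```text
7.7 [ 0.525  -0.0061  0.0859] [-11.8 -16.3   4.4]
crop origin 309 133 scale 2.857142857142857
46.0 0.0024026557578853383
[-0.0013, -0.0009, 0.0094, 0.0]
[-0.0013, -0.0009, 0.0184, 0.0]
[-0.0013, -0.0009, 0.0274, 0.0]
[-0.0013, -0.0009, 0.0364, 0.0]
[-0.0014, -0.0009, 0.0454, 0.0]
[-0.0034, -0.0009, 0.0541, 0.0]
[-0.008, -0.0009, 0.0618, 0.0]
[-0.0147, -0.0009, 0.0678, 0.0]
```

View pics/m8.png

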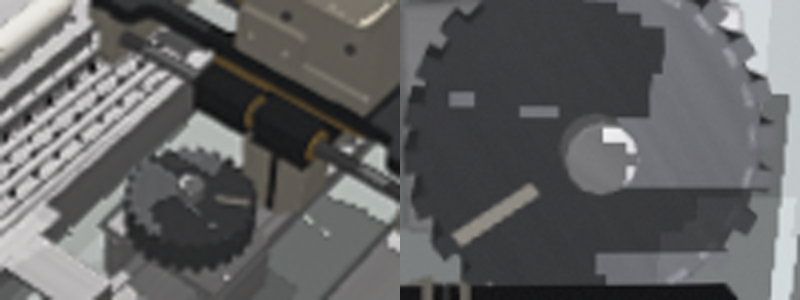

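```bash
python3 - <<'E'
from h import *
W=read_camera("wrist"); ang(W,309,133,(535,189),(457,240))
nxt(7.5,8,2.5)
E
```

```text
line pts [542.2  24.   76. ] [529.2  15.   76. ] angle 213.60477793349557
46.0 0.002401457665563776
[-0.0013, -0.0009, 0.0079, 0.0]
[-0.0013, -0.0009, 0.0154, 0.0]
[-0.0013, -0.0009, 0.0229, 0.0]
[-0.0013, -0.0009, 0.0304, 0.0]
[-0.0013, -0.0009, 0.0379, 0.0]
[-0.0014, -0.0009, 0.0454, 0.0]
[-0.0029, -0.0009, 0.0527, 0.0]
[-0.0062, -0.0009, 0.0594, 0.0]
```

>>> {"method": "send_rows", "body": {
  "motion": [
    [[-0.0013, -0.001, 0.0079, 0], [-0.0013, -0.001, 0.0154, 0], [-0.0013, -0.001, 0.023, 0], [-0.0013, -0.001, 0.0304, 0], [-0.0014, -0.001, 0.038, 0], [-0.0018, -0.001, 0.0454, 0], [-0.0035, -0.001, 0.0525, 0], [-0.007, -0.001, 0.059, 0]]
  ]
}}

```text
time: 8.65
tool_pos: [0.5869, -0.0023, 0.0863]
tool_rot: [-1.585, -0.006, -1.571]
contact_force: [0.5, -4.1, -0.6]
opening: 0.0001
```

```bash
python3 - <<'E'
from h import *
look(9)
nxt(4,8,2.5)
E
```

```text
8.65 [ 0.5869 -0.0023  0.0863] [ 0.5 -4.1 -0.6]
crop origin 180 145 scale 2.857142857142857
106.5 0.0010111833949546967
[-0.0032, -0.0006, 0.0024, 0.0]
[-0.0061, -0.0006, 0.0051, 0.0]
[-0.0093, -0.0006, 0.0075, 0.0]
[-0.0128, -0.0006, 0.0093, 0.0]
[-0.0166, -0.0006, 0.0107, 0.0]
[-0.0205, -0.0006, 0.0116, 0.0]
[-0.0245, -0.0006, 0.0119, 0.0]
[-0.0285, -0.0006, 0.0119, 0.0]
```

View pics/m9.png

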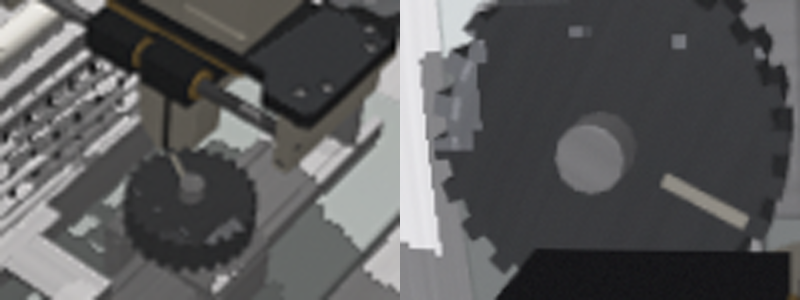

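```bash
python3 - <<'E'
from h import *
W=read_camera("wrist"); ang(W,180,145,(663,181),(747,222))
P=cast(W,180+263/2.857,145+181/2.857,"wrist",.076);Q=cast(W,180+347/2.857,145+222/2.857,"wrist",.076)
d=(P+Q)[:2]/2-N; print(np.degrees(np.arctan2(d[1],d[0])), np.hypot(*d))
E
```

```text
line pts [562.1  24.9  76. ] [576.4  17.6  76. ] angle 331.89122149872793
-31.468171218239455 0.019410137377576235
```

>>> {"method": "send_rows", "body": {
  "motion": [
    [[-0.003, 0, 0.002, 0], [-0.0056, 0, 0.0043, 0], [-0.0085, 0, 0.0065, 0], [-0.0115, 0, 0.0083, 0], [-0.0115, 0, 0.0083, 0]]
  ]
}}

```text
time: 9.3
tool_pos: [0.5961, 0.0108, 0.0864]
tool_rot: [-1.583, -0.005, -1.57]
contact_force: [2.4, -1.4, -0.2]
opening: 0.0005
```

```bash
python3 - <<'E'
from h import *
look(10)
nxt(4,3,2.5)
E
```

```text
9.3 [0.5961 0.0108 0.0864] [ 2.4 -1.4 -0.2]
crop origin 165 168 scale 2.857142857142857
121.5 0.00042723301651646187
[-0.0036, -0.0006, 0.0019, 0.0]
[-0.0075, -0.0006, 0.0029, 0.0]
[-0.0115, -0.0006, 0.0033, 0.0]
```

View pics/m10.png

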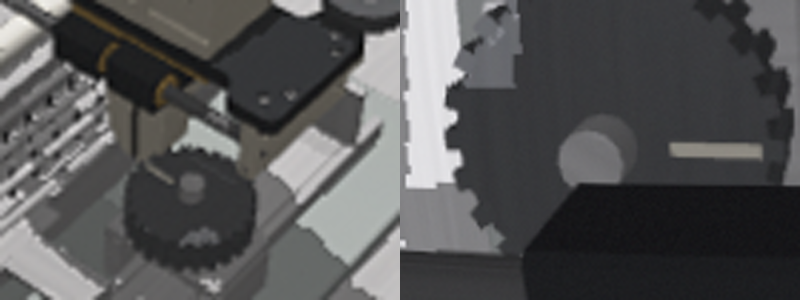

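```bash
python3 - <<'E'
from h import *
W=read_camera("wrist"); ang(W,165,168,(670,149),(763,153))
P=cast(W,165+270/2.857,168+149/2.857,"wrist",.076);Q=cast(W,165+363/2.857,168+153/2.857,"wrist",.076)
for M in (N,[.552,.031]):
  d=(P+Q)[:2]/2-M; print(np.degrees(np.arctan2(d[1],d[0]))-1.2)
E
```

```text
line pts [563.9  30.7  76. ] [580.3  30.2  76. ] angle 356.964223489906
-4.088641344903806
-2.8494155240694727
```

>>> {"method": "send_rows", "body": {
  "motion": [
    [[-0.002, 0, 0, 0], [-0.0035, 0, 0.0007, 0], [-0.0035, 0, 0.0007, 0]]
  ]
}}

```text
time: 9.75
tool_pos: [0.5972, 0.014, 0.0865]
tool_rot: [-1.581, -0.005, -1.57]
contact_force: [3.8, -2.7, -0.3]
opening: 0.0006
```

```bash
python3 - <<'E'
from h import *
look(11)
E
```

```text
9.75 [0.5972 0.014  0.0865] [ 3.8 -2.7 -0.3]
crop origin 164 175 scale 2.857142857142857
```

View pics/m11.png

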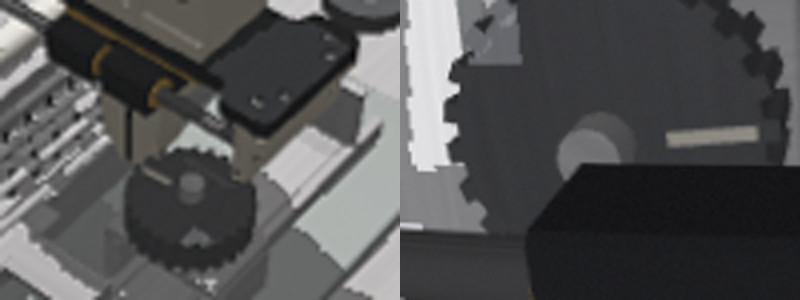

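>>> {"method": "send_rows", "body": {
  "motion": [
    [[0.0035, 0, 0.0095, 0], [0.0035, -0.02, 0.0095, 0], [0.0035, -0.06, 0.0095, 0], [0.04, -0.08, -0.005, 0], [0.08, -0.08, -0.025, 0], [0.12, -0.08, -0.042, 0], [0.142, -0.08, -0.042, 0], [0.142, -0.08, -0.042, 0]]
  ]
}}

```text
time: 10.65
tool_pos: [0.5555, -0.1302, 0.1676]
tool_rot: [-1.582, -0.004, -1.574]
contact_force: [0.4, 1.0, -0.3]
opening: 0.0002
```

```bash
python3 - <<'E'
from h import *
s=sensors.observe(); print(s["time"],np.round(s["tool_pos"],4),np.round(s["contact_force"],1))
W=read_camera("wrist"); u,v=proj(W,[N[0],N[1],.076],"wrist"); print(u,v)
x0,y0=int(u)-60,int(v)-60; crop(W,x0,y0,x0+120,y0+120,4,"pics/w12.png"); print(x0,y0)
D=read_camera("side"); crop(D,260,140,440,275,4,"pics/d12.png")
E
```

```text
10.65 [ 0.5555 -0.1302  0.1676] [ 0.4  1.  -0.3]
321.1110915105354 -3.18504266789202Traceback (most recent call last):
  File "<stdin>", line 4, in <module>
  File "h.py", line 20, in crop
    im=c["frame"][y0:y1,x0:x1,::-1]; cv2.imwrite(fn,cv2.resize(im,None,fx=s,fy=s,interpolation=cv2.INTER_CUBIC))
                                                    ~~~~~~~~~~^^^^^^^^^^^^^^^^^^^^^^^^^^^^^^^^^^^^^^^^^^^^^^^^^
cv2.error: OpenCV(4.12.0) /io/opencv/modules/imgproc/src/resize.cpp:4208: error: (-215:Assertion failed) !ssize.empty() in function 'resize'
```

>>> {"method": "send_rows", "body": {
  "motion": [
    [[-0.04, -0.02, 0, 0], [-0.08, -0.05, 0, 0], [-0.09, -0.06, 0, 0], [-0.09, -0.06, 0, 0], [-0.09, -0.06, 0, 0]]
  ]
}}

```text
time: 11.2
tool_pos: [0.5564, -0.0379, 0.2264]
tool_rot: [-1.584, -0.003, -1.572]
contact_force: [0.4, 0.3, 0.1]
opening: 0.0008
```

```bash
python3 - <<'E'
from h import *
s=sensors.observe(); print(s["time"],np.round(s["tool_pos"],4),np.round(s["contact_force"],1))
W=read_camera("wrist"); u,v=proj(W,[N[0],N[1],.076],"wrist"); print(u,v)
cv2.imwrite("pics/wf12.png",W["frame"][:,:,::-1])
x0,y0=int(u)-60,max(0,int(v)-60); crop(W,x0,y0,x0+120,y0+120,5,"pics/w12.png"); print(x0,y0)
D=read_camera("side"); crop(D,260,140,440,275,4,"pics/d12.png")
E
```

```text
11.2 [ 0.5564 -0.0379  0.2264] [0.4 0.3 0.1]
322.33013726897036 117.95961452985985
262 57
```

View pics/w12.png

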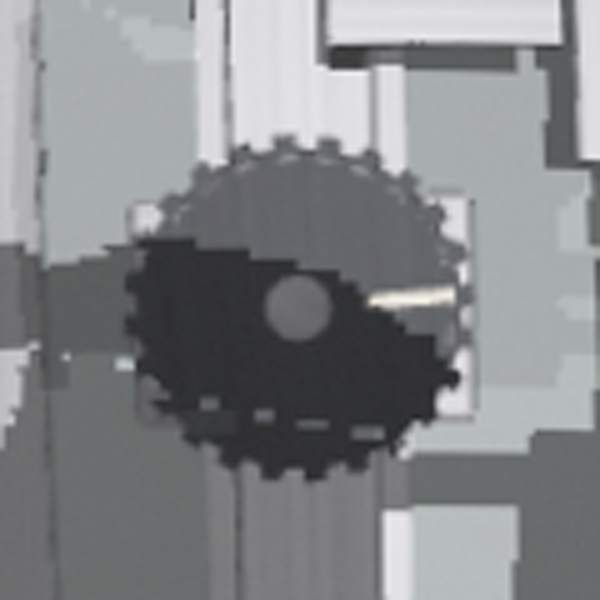

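View pics/d12.png

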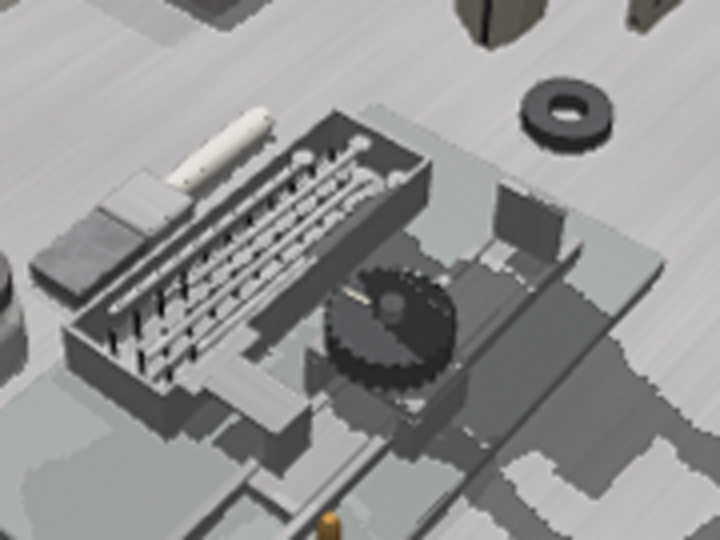

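```bash
python3 - <<'E'
from h import *
W=read_camera("wrist"); f=lambda u,v,z=.076: cast(W,262+u/5,57+v/5,"wrist",z)[:2]
P,Q=f(367,302),f(455,294); print(P,Q,np.degrees(np.arctan2(*(Q-P)[::-1])))
for h in (.0825,.0855): print(h,f(298,308,h))
# nut rim circle by extents of top face
rim=np.array([f(u,v) for u,v in [(130,282),(285,138),(335,142),(470,300),(315,478),(270,475)]]); 
from scipy.optimize import least_squares
r=least_squares(lambda q:np.hypot(*(rim-q[:2]).T)-.032,[.553,.031]); print(r.x,r.fun)
d=(P+Q)/2-r.x; print(np.degrees(np.arctan2(d[1],d[0])))
# carrier yaw: basket edge / rail etc: left plate edge
p,q=cast(W,262+35/5,57+100/5,"wrist",.012),cast(W,262+55/5,57+590/5,"wrist",.012); e=p-q; print("yaw",np.degrees(np.arctan2(-e[0],e[1])))
E
```

```text
[0.56416942 0.03101267] [0.58004609 0.03261761] 5.772306222467534
0.0825 [0.55189708 0.0299261 ]
0.0855 [0.55196936 0.02992979]
[0.55182896 0.02986269] [-0.00105383 -0.00073169 -0.00088213 -0.00101203 -0.00079853 -0.00104574]
5.4995071311528205
yaw 1.1961129529781778
```

```bash
python3 - <<'E'
from h import *
D=read_camera("side"); cv2.imwrite("pics/side13.png",D["frame"][:,:,::-1])
a=cv2.imread("pics/side0.png")[200:240,335:380]; b=D["frame"][200:240,335:380,::-1]
cv2.imwrite("pics/cmp.png",np.hstack([cv2.resize(i,None,fx=8,fy=8,interpolation=cv2.INTER_CUBIC) for i in(a,b)]))
for z in (.076,.0795,.0825,.0855): print(z,np.round(proj(D,[.5523,.0305,z],"side"),1), (np.array(proj(D,[.5523,.0305,z],"side"))-[335,200])*8)
E
```

```text
0.076 [357.4 218. ] [179.41737933 144.16685601]
0.0795 [357.5 216.8] [180.21704279 134.44241837]
0.0825 [357.6 215.8] [180.90662053 126.0566961 ]
0.0855 [357.7 214.7] [181.60006483 117.6239539 ]
```

View pics/cmp.png

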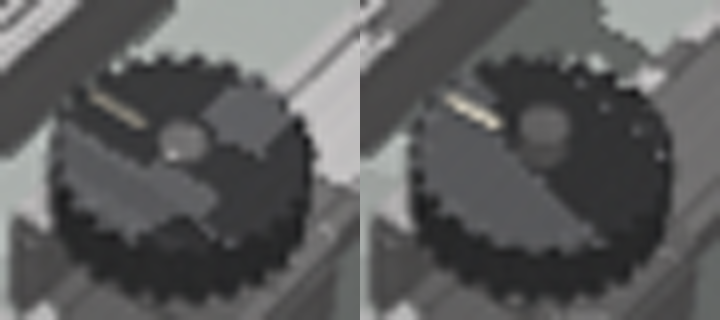

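The spindle top has risen about 17 px in the 8x crop, from (183,139) to (185,122). That is about 6 mm, so this is two full turns, and the line is within about 4.5° of +x. Next I'll go behind the tab.

>>> {"method": "send_rows", "body": {
  "motion": [
    [[0.045, 0.01, 0, 0], [0.092, 0.04, 0, 0], [0.092, 0.08, -0.001, 0], [0.092, 0.12, -0.001, 0], [0.092, 0.15, -0.001, 0], [0.092, 0.16, -0.001, 0], [0.092, 0.16, -0.001, 0]]
  ]
}}

```text
time: 12.1
tool_pos: [0.5518, -0.1319, 0.0648]
tool_rot: [-1.588, -0.002, -1.575]
contact_force: [1.0, -0.2, 0.1]
opening: 0.0003
```

```bash
python3 - <<'E'
from h import *
s=sensors.observe(); print(s["time"],np.round(s["tool_pos"],4),np.round(s["contact_force"],1))
D=read_camera("side"); crop(D,310,120,450,225,5,"pics/d14.png")
E
```

```text
12.1 [ 0.5518 -0.1319  0.0648] [ 1.  -0.2  0.1]
```

View pics/d14.png

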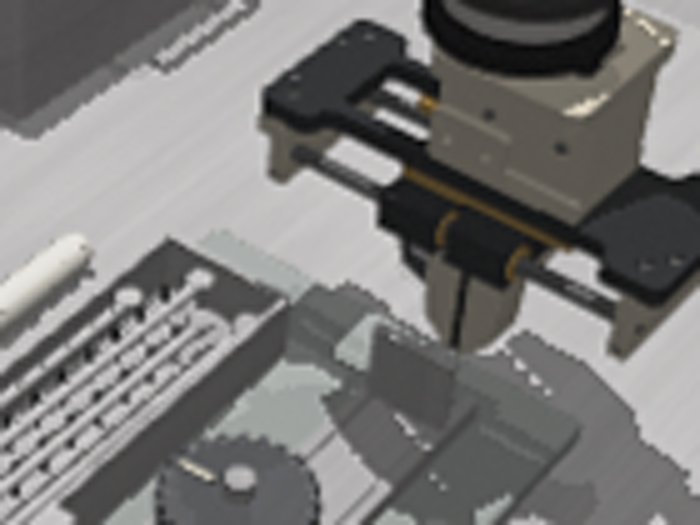

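>>> {"method": "send_rows", "body": {
  "motion": [
    [[-0.01, 0, 0.001, 0], [-0.02, 0, 0.003, 0], [-0.026, 0, 0.003, 0], [-0.032, 0, 0.003, 0], [-0.04, 0, 0.003, 0], [-0.048, 0, 0.003, 0], [-0.056, 0, 0.003, 0], [-0.064, 0, 0.003, 0]]
  ]
}}

```text
time: 12.95
tool_pos: [0.5559, -0.0674, 0.0661]
tool_rot: [-1.585, -0.003, -1.575]
contact_force: [-0.7, -2.0, 1.6]
opening: 0.0003
```

```bash
python3 - <<'E'
from h import *
s=sensors.observe(); print(s["time"],np.round(s["tool_pos"],4),np.round(s["contact_force"],1))
D=read_camera("side"); crop(D,260,140,440,275,4,"pics/d15.png")
E
```

```text
12.95 [ 0.5559 -0.0674  0.0661] [-0.7 -2.   1.6]
```

View pics/d15.png

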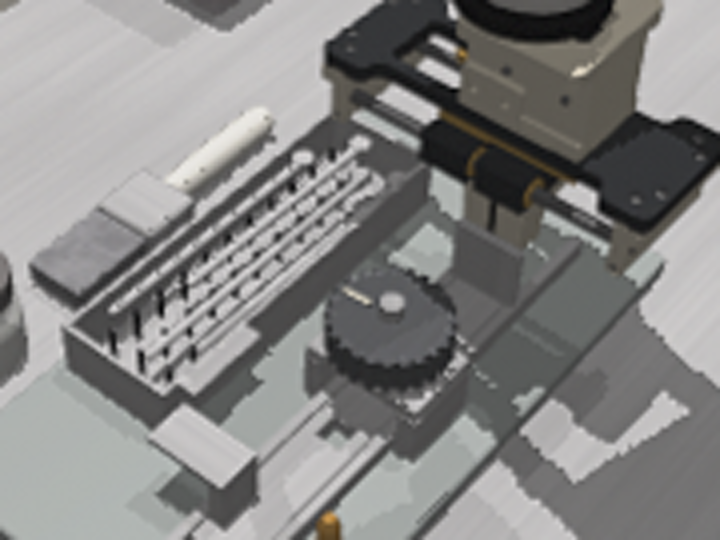

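>>> {"method": "send_rows", "body": {
  "motion": [
    [[-0.006, 0, 0, 0], [-0.012, 0, 0, 0], [-0.017, 0, 0, 0], [-0.021, 0, 0, 0], [-0.023, 0, 0, 0], [-0.024, 0, 0, 0]]
  ]
}}

```text
time: 13.6
tool_pos: [0.5556, -0.0465, 0.0661]
tool_rot: [-1.586, -0.009, -1.572]
contact_force: [-4.7, -26.5, 1.0]
opening: 0.0007
```

The end stop is reached, at y = -0.0465 with 26 N of reaction. Retreating.

>>> {"method": "send_rows", "body": {
  "motion": [
    [[0.004, 0, 0, 0], [0.015, 0, 0, 0], [0.03, 0, 0, 0], [0.03, -0.03, 0, 0], [0.03, -0.07, 0, 0], [0.03, -0.11, 0, 0], [0.01, -0.14, 0, 0], [0.01, -0.15, 0, 0]]
  ]
}}

```text
time: 14.4
tool_pos: [0.5593, -0.0543, 0.2197]
tool_rot: [-1.581, -0.01, -1.571]
contact_force: [0.8, -1.2, 0.4]
opening: 0.0004
```

```bash
python3 - <<'E'
from h import *
s=sensors.observe(); print(s["time"],np.round(s["tool_pos"],4),np.round(s["contact_force"],1))
W=read_camera("wrist"); cv2.imwrite("pics/wf16.png",W["frame"][:,:,::-1]); print(proj(W,[.5523,.0305,.076],"wrist"))
D=read_camera("side"); crop(D,240,140,440,290,4,"pics/d16.png")
S=read_camera("scene"); crop(S,200,120,440,280,3,"pics/s16.png")
E
```

```text
14.4 [ 0.5593 -0.0543  0.2197] [ 0.8 -1.2  0.4]
(np.float64(317.95720444578853), np.float64(99.62843145571449))
```

View pics/wf16.png

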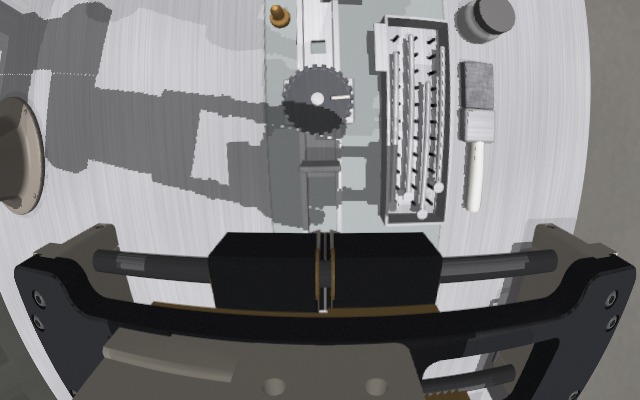

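View pics/d16.png

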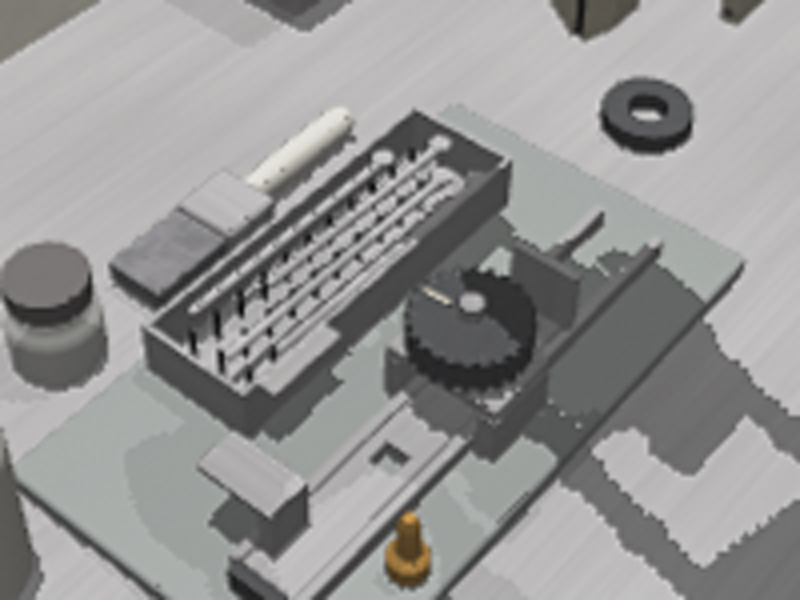

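View pics/s16.png

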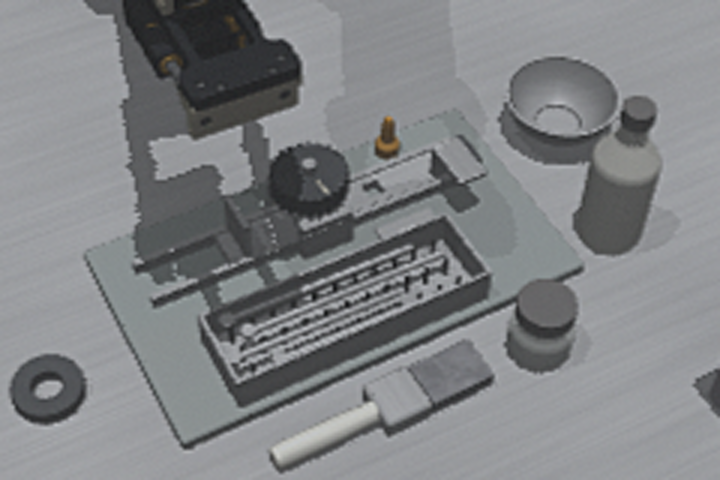

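```bash
python3 - <<'E'
from h import *
W=read_camera("wrist"); crop(W,260,50,380,190,4,"pics/w17.png"); s=sensors.observe(); print(s["contact_force"])
n=np.array([.552,.0302]);print("expected tab top px crop",[(np.array(proj(W,[*(n+[.0014-dx*0,-.065+d]),.063],"wrist"))-[260,50])*4 for d in(-.003,.003) for dx in (0,)])
E
```

```text
[ 0.72603275 -0.53558971  0.13604016]
expected tab top px crop [array([248.51156104, 489.84453137]), array([248.45384509, 464.50170729])]
```

View pics/w17.png

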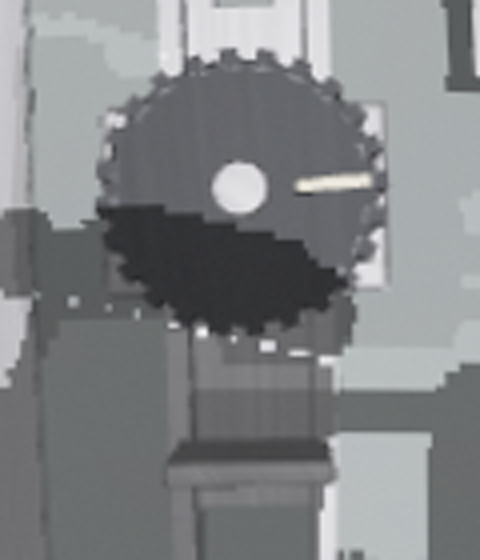

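The tab's top edge sits at rows 460–483 in the crop, against 464–490 expected for 60 mm of travel, so the bar is at its stop. The nut line is unchanged and the force reads about zero. Handing in.

```bash
python3 - <<'E'
from cell import hand_in
print(hand_in())
E
```

```text
the job is handed in; nothing more can be done
None
```

The job is done and handed in at about 15 s on the robot's clock. I rolled the nut two turns counter-clockwise with the closed fingertips on its rim. Only then did I push the keeper bar by its tab to the end stop, and back the arm off.

- **Nut:** it sits about 4–5° past exactly two turns, judged by the pale line in the wrist view. I left that small overshoot uncorrected. The spindle rose about 6 mm, which confirms two turns rather than one. The fingertips lost contact briefly once, and I allowed for that by reading the line.
- **Keeper bar:** the push met the stop with about 26 N of reaction. In the wrist view the tab is within about 1–2 mm of where 60 mm of travel would put it, and in the side view the tongue is clear of the basket.
- **Surroundings:** I touched none of the loose things, and they look unmoved in the views before and after. The force reading was near zero before hand-in, with the gripper clear of everything.

The camera estimates of the nut's position differed by up to 8 mm in one view, and touching the rim settled it. No other check failed.

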